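# Lock the filter cartridge into the photobooth's air intake

## Task

Put the orange-handled filter cartridge back into the air intake of the photobooth: set it in the collar with its lugs in the two slots, push it down against the spring and turn it clockwise about a quarter turn until it stops and clicks up into its lock, then let go of it. Leave the other things on the shelf where they are.

Things in the scene. Friction and masses are not known exactly. Their poses are not given: they have to be found in the camera images.
- cart_mid (a point): Filter cartridge (loose, about 0.25 kg), half-way up on its axis, z up: 38 mm above its underside, 38 mm below its top. From its underside up: round paper spigot 70 mm across, 28 mm high, foot chamfered; black disc 92 mm across, 28 to 36 mm; orange bar handle, 36 to 76 mm, 78 mm long along x. It starts upright on the shelf.
- cart_grip (a point): Middle of the cartridge's orange bar handle, 18 mm above cart_mid, on the axis. The bar is 78 mm long along x, 20 mm thick along y (pinch it across y) and 40 mm high.
- cart_lug (a point): One of the cartridge's two opposite steel lugs, in line with the bar (+x and -x), shown by white marks on the disc. This one is at +x. Lugs reach 45.5 mm from the axis, are 12 mm wide and span 6 to 14 mm above the underside; this point is 40 mm from the axis, 10 mm above the underside.
- intake: Grey air-intake box, 150 x 150 mm, fixed; origin under its centre, x and y along its sides. The aluminium bayonet collar on it is clamped at any angle up to 0.4 rad either way: its two opposite slots lie within 0.4 rad of the box's +x and -x. Their real angle is NOT reported: look (red dashes on the rim mark them) or feel for it.
- socket_top (a point): Centre of the collar's mouth, level with its top face, 54 mm above the shelf; axes as the box. Collar 114 mm across, bore 74 mm. The slots take the lugs within about 0.08 rad either way. Lugs on the face: cartridge underside 6 mm below the face. In the slots: it drops 8 mm more to a sprung plate. Locked: underside 18 mm below the face, cart_mid 20 mm above it.
- plate_rest (a point): Centre of the sprung plate's top when free, 14 mm below the collar's face (fixed point). It pushes up with 8 N there, 14 N when pushed 10 mm down; it bottoms at 13 mm, 16 N. Pushed 8 mm or more (10 is good), the lugs clear the ledge and the cartridge can turn clockwise seen from above; anticlockwise is blocked.
- lock_level (a point): Point on the collar's axis, 18 mm below its face, where the underside sits when locked. A hard stop comes about 1.4 rad clockwise of the slots' middle; over the last 0.15 rad before it is a pocket: let up there, the spring lifts the lugs 4 mm into it, locked. Turned too little it stays 4 mm lower; unturned it springs back 4 mm higher.
- coinguide: Brass funnel-shaped coin guide, 80 mm across at the top, 75 mm high, standing on its narrow end. A bystander; origin at the centre of its underside.
- filterframe: Flat red plastic light filter frame, 80 x 100 x 10 mm. A bystander; origin at the centre of its underside.
- footpad: Round grey rubber foot pad, 70 mm across, 18 mm high. A bystander; origin at the centre of its underside.
- lensring: Chrome lens ring, 72 mm outside, 56 mm inside, 16 mm high. A bystander; origin at the centre of its underside.
- driver: Screwdriver, 170 mm long, blue handle, lying on the shelf. A bystander; origin at the middle of its underside.

How it is judged:
By the outcome, as a careful person would: the job done as asked, in the order asked, and still so for the second after the job is handed in, with the robot touching nothing.
It also fails if it takes over 54 s, if anything falls off the work surface, if the arm or the gripper's body presses on something with over 40 N, if the wrist force passes 120 N, or if a joint passes its speed limit or range.

## Robot

A 6-joint arm with a two-finger parallel gripper is mounted at the origin on the work surface. World frame = base frame: x ahead of the robot, y to its left, z up, the work surface at z = 0. Lengths are in m, angles in rad, forces in N, time in s.
With the tool pointing down it reaches from about 0.25 to 0.775 m from the base axis. Payload 4 kg.
Tool frame: the origin (TCP) lies on the centre line of the jaws, within the pads' length; the fingertips stand 19 mm ahead of it and the grasp point (between the pads) is the TCP; x points along the fingers, z is the direction in which the jaws open and shut, and the axes are right-handed (so a half turn about x gives the same grasp; the last joint's range is limited). The gripper opens to 94 mm and grips with 3 to 60 N. Pads are 16 mm wide; open, the fingers measure 119 mm over their backs; the gripper's body (75 mm by 177 mm) begins 78 mm behind the grasp point.
Start: joints at [1.158, 0.087, 1.371, -0, 1.684, -0.103], TCP at [0.168, 0.524, 0.225] pointing down, gripper open.
Joint ranges: [-3.1, 3.1], [-0.76, 2.03], [0.27, 2.55], [-1.08, 4.22], [0.17, 2.65], [-2.57, 2.57]. Speed limits (rad/s): [2.79, 2.79, 3.14, 3.14, 3.14, 3.14].

## Interface

Orientations are given as [roll, pitch, yaw] about the fixed x, y, z axes, in that order (R = Rz(yaw) Ry(pitch) Rx(roll)).
In Python, from bench import robot, snapshot, camera_params gives the robot as it stands.
- The arm moves only by the tool step_arm, never from a script. Its argument "motion" is text: rows parted by semicolons, each of 7 numbers parted by spaces: the opening in per cent of the stroke, from 0 (shut) to 100 (fully open), then the shift along the tool's x, y, z in cm, then the turn, a rotation vector about the tool's x, y, z in rad. A call has 1 to 20 rows; each row shifts and turns the commanded pose from where the row before left it, along the tool's axes as they then stand; what a row does not reach is not made up. A row lasts 1/12 s, in which the tool goes at most 41.7 mm and 7.16 degrees, less where a joint would pass 70% of its speed; a pose out of reach is approached as far as the arm can. A call with a gripper value outside its range is refused whole. The fingers move at their own pace and stop on an object; the grip force is fixed at half the most. Time passes only in rows, so rows that do not move let the fingers close. It gives the time, the measured TCP pose, the force and the opening at its end, in the units of the state.
- robot.get_obs(): the state, without advancing time (a new reading comes with each control period).
- snapshot(name): name is "scene" or "top" or "wrist"; returns the picture (384x512x3 uint8, red, green, blue); there is no depth.
- camera_params(name): a dict with "fx", "fy", "cx", "cy" (pixels), "R" (3x3) and "t" (3): a world point X has camera coordinates R X + t. Camera axes: x right, y down, z forward; pixel columns grow to the right and rows downward; lengths in m; the calibration is good to about 2 mm. A picture is of the moment at which its call begins: read the wrist's pose just before it. camera_params takes no time and is no camera call; for the wrist camera it gives the pose at the moment of the call.
- robot.close_job(): hands the job in, once; it reports no verdict.
The state is a dict: "time": time; "joint_positions": joint angles; "qvel": joint speeds; "joint_torque": joint torques, N m; "tool_pos": TCP position; "ee_rot": TCP orientation; "wrist_force": force on the tool from outside, world axes, zero at the start; "wrist_torque": the same for the moment, N m; "width": finger opening in m.
Only numpy, scipy, OpenCV 4.12 (cv2) and the standard library are available. Lean on these libraries where they do the work, as an engineer would, in place of code of your own. Each camera call takes 0.05 s, during which the arm holds its last target.

## Working session

There is one attempt and no reset: what is moved stays moved. The work goes in short steps, Python scripts to look and compute and a tool call to move; the robot and the scene stay as the last step left them, time stands still between calls to the robot, and variables do not carry over. Pictures are saved under pics/ and viewed, and the job is handed in when it is done.

Besides the shell and the picture viewer there is one more tool, called after ">>>" as a command line: name --argument value ..., lists and objects as JSON in quotes. step_arm: Moves the arm, as the interface text tells. Its arguments: {"type":"object","properties":{"motion":{"type":"string"}},"required":["motion"]}

```bash
ls; mkdir -p pics
python3 - <<'E'
from bench import robot, snapshot, camera_params
import cv2
print(robot.get_obs())
for n in ["scene","top","wrist"]:
    p=camera_params(n); print(n,p)
    cv2.imwrite(f"pics/{n}0.png",snapshot(n)[:,:,::-1])
E
```

```text
pics
{'time': 0.0, 'joint_positions': array([ 1.15791553e+00,  8.79625939e-02,  1.37224854e+00, -2.35290434e-05,
        1.68356822e+00, -1.03142997e-01]), 'qvel': array([ 0.00071522, -0.00140397, -0.00098593,  0.00130426, -0.00054521,
       -0.00041638]), 'joint_torque': array([ 5.29908721e-04, -3.40173662e+01, -3.02429366e+01,  7.16495630e-02,
        3.27068812e-02, -1.48125378e-04]), 'tool_pos': array([0.1674781 , 0.52335727, 0.22330287]), 'ee_rot': array([ 3.04914361,  1.5686095 , -1.97298579]), 'wrist_force': array([-0.23739981,  0.37709961, -0.01463223]), 'wrist_torque': array([-0.01763359,  0.02546166, -0.01053549]), 'width': 0.09388022184045422}
scene {'fx': 461.50659142954515, 'fy': 461.50659142954515, 'cx': 255.83168354398748, 'cy': 197.5466222465506, 'R': array([[-0.71433452,  0.69959522, -0.01710891],
       [ 0.57599441,  0.57389338, -0.58213129],
       [-0.39743758, -0.42569111, -0.81291479]]), 't': array([ 0.41628551, -0.31572381,  1.36026942])}
top {'fx': 368.67558971077307, 'fy': 368.67558971077307, 'cx': 250.38550329550307, 'cy': 194.86194776300982, 'R': array([[ 1.46491335e-02, -9.99892475e-01,  6.64197664e-04],
       [-9.93791459e-01, -1.46330131e-02, -1.10292387e-01],
       [ 1.10290247e-01,  9.55613937e-04, -9.93898963e-01]]), 't': array([-0.00961695,  0.60570318,  0.92413501])}
wrist {'fx': 310.21725418653506, 'fy': 310.21725418653506, 'cx': 257.3338993719556, 'cy': 193.46912303468395, 'R': array([[ 0.30455769,  0.95249194, -0.00192843],
       [ 0.92550281, -0.29544819,  0.23697028],
       [ 0.22514253, -0.07395589, -0.97151499]]), 't': array([-0.54790898, -0.02521434,  0.38967947])}
```

View pics/top0.png

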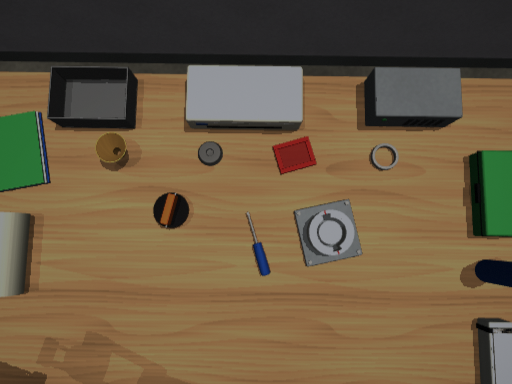

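View pics/scene0.png

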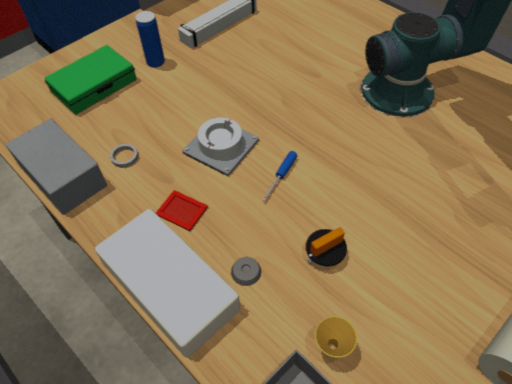

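View pics/wrist0.png

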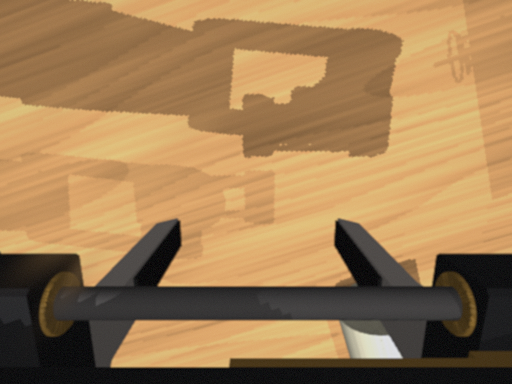

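The top picture shows the cartridge at about (171,210), with its orange bar near vertical, and the collar at about (330,232). I'll zoom in on both.

```bash
cat > h.py <<'E'
import numpy as np, cv2
from bench import robot, snapshot, camera_params
def ray(p,uv,z):
    R,t=np.array(p['R']),np.array(p['t']); C=-R.T@t
    d=R.T@np.array([(uv[0]-p['cx'])/p['fx'],(uv[1]-p['cy'])/p['fy'],1])
    return C+d*(z-C[2])/d[2]
def proj(p,X):
    c=np.array(p['R'])@X+p['t']; return np.array([p['fx']*c[0]/c[2]+p['cx'],p['fy']*c[1]/c[2]+p['cy']])
E
python3 - <<'E'
from h import *
im=cv2.imread('pics/top0.png'); p=camera_params('top')
a=im[180:240,140:200]; b=im[195:270,290:365]
cv2.imwrite('pics/z.png',np.hstack([cv2.resize(a,(400,400),interpolation=2),cv2.resize(b,(400,400),interpolation=2)]))
hsv=cv2.cvtColor(im,cv2.COLOR_BGR2HSV)
s=cv2.imread('pics/scene0.png')
cv2.imwrite('pics/z2.png',np.hstack([cv2.resize(s[215:275,295:355],(400,400),interpolation=2),cv2.resize(s[105:180,180:262],(400,400),interpolation=2)]))
print(ray(p,(171,210),.036),ray(p,(330,232),.054))
E
```

```text
[0.56321834 0.20338287 0.036     ] [ 0.51252894 -0.20223428  0.054     ]
```

View pics/z.png

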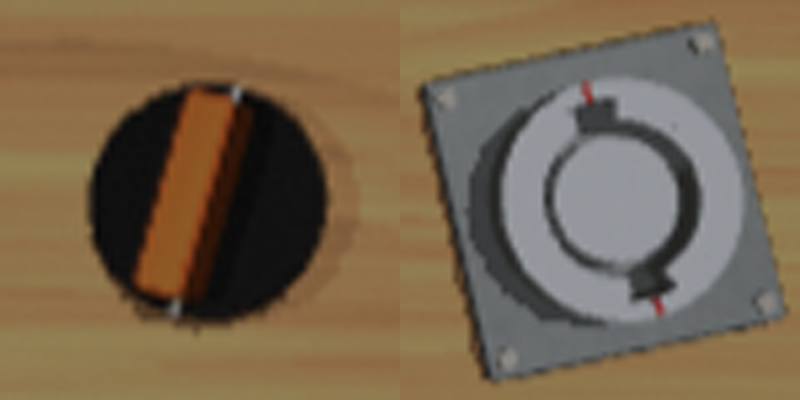

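View pics/z2.png

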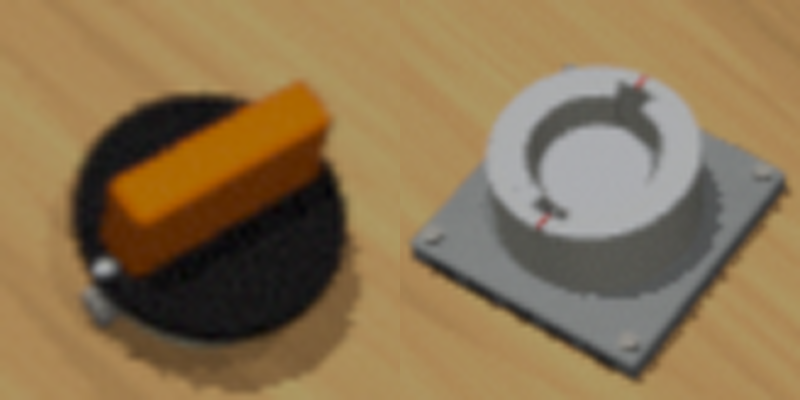

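Run:
```python
from h import *
p=camera_params('top')
def A(u,v): return ((u+.5)/6.667-.5+140,(v+.5)/6.667-.5+180)
def B(u,v): return ((u-400+.5)/5.333-.5+290,(v+.5)/5.333-.5+195)
m1=ray(p,A(237,93),.036);m2=ray(p,A(176,307),.036)
print('cart',(m1+m2)/2,m1-m2,np.arctan2(*(m1-m2)[[1,0]]))
# bar top corners
c=[ray(p,A(*q),.076) for q in [(193,86),(232,96),(181,300),(136,287)]]
print('bar',np.mean(c,0), [np.linalg.norm(c[i]-c[j]) for i,j in((0,1),(1,2),(2,3),(3,0))],(lambda d:np.arctan2(d[1],d[0]))(c[0]+c[1]-c[2]-c[3]))
# disc edge, left/right/bottom
c=np.array([ray(p,A(*q),.036)[:2] for q in [(90,200),(326,200),(208,82),(195,322),(120,120),(120,280),(295,120),(295,285)]])
(x,r)=(lambda s:(s[:2],np.sqrt(s[2]+s[0]**2+s[1]**2)))(np.linalg.lstsq(np.c_[2*c,np.ones(len(c))],(c**2).sum(1),rcond=None)[0]);print('disc',x,r)
m1=ray(p,B(587,93),.054);m2=ray(p,B(657,306),.054)
print('coll',(m1+m2)/2,m1-m2,np.arctan2(*(m1-m2)[[1,0]]))
im=cv2.imread('pics/top0.png').astype(int)
c=np.array([ray(p,B(*q),.054)[:2] for q in [(500,200),(743,200),(622,77),(640,323),(710,112),(716,283),(540,290)]])
(x,r)=(lambda s:(s[:2],np.sqrt(s[2]+s[0]**2+s[1]**2)))(np.linalg.lstsq(np.c_[2*c,np.ones(len(c))],(c**2).sum(1),rcond=None)[0]);print('collar',x,r)
# scene
ps=camera_params('scene')
def S(u,v): return ((u-400+.5)*82/400-.5+180,(v+.5)*75/400-.5+105)
m1=ray(ps,S(643,80),.054);m2=ray(ps,S(543,219),.054)
print('scene coll',(m1+m2)/2,m1-m2,np.arctan2(*(m1-m2)[[1,0]]))
def S(u,v): return ((u+.5)*60/400-.5+295,(v+.5)*60/400-.5+215)
c=[ray(ps,S(*q),.076) for q in [(110,186),(305,82),(330,122),(142,224)]]
print('bar scene',np.mean(c,0),(c[1]+c[2]-c[0]-c[3])/2)
R=np.array(camera_params('wrist')['R']);print(R)
from scipy.spatial.transform import Rotation as Ro
o=robot.get_obs();print(Ro.from_euler('xyz',o['ee_rot']).as_matrix().round(4), o['tool_pos'],o['time'])
```

```text
cart [0.56450285 0.20454027 0.036     ] [ 0.08323099 -0.02039585  0.        ] -0.2403155413226435
bar [0.56453398 0.20375555 0.076     ] [np.float64(0.015080802717756522), np.float64(0.07763474324091733), np.float64(0.017396218940934755), np.float64(0.07712315787518362)] -0.22209259920010554
disc [0.56386603 0.20388413] 0.0461769041088175
coll [ 0.51286312 -0.20520958  0.054     ] [0.09944765 0.03204635 0.        ] 0.311736616165655
collar [ 0.51280215 -0.2055088 ] 0.05796036618398144
scene coll [ 0.51297422 -0.2053569   0.054     ] [-0.09937611 -0.03128016  0.        ] -2.8366452693911004
bar scene [0.56743296 0.20634933 0.076     ] [-0.07241803  0.0183798   0.        ]
[[ 0.30455766  0.95249249 -0.00164221]
 [ 0.925476   -0.29551058  0.2369972 ]
 [ 0.22525276 -0.07369914 -0.97150894]]
[[-7.000e-04 -9.524e-01  3.049e-01]
 [-1.500e-03  3.049e-01  9.524e-01]
 [-1.000e+00  2.000e-04 -1.600e-03]] [0.16753199 0.52348255 0.2236002 ] 0.15
```

The cartridge is at about (0.5645, 0.2045) with its bar at −0.24 rad. The collar is at about (0.513, −0.2053) with its slots at about 0.31 rad. I'll move above the cartridge.

>>> step_arm --motion "100 0.4 -2.97 -1.14 0 0 0;100 0.4 -2.97 -1.14 0 0 0;100 0.4 -2.97 -1.14 0 0 0;100 0.4 -2.97 -1.14 0 0 0;100 0.4 -2.97 -1.14 0 0 0;100 0.4 -2.97 -1.14 0 0 0;100 0.4 -2.97 -1.14 0 0 0;100 0.4 -2.97 -1.14 0 0 0;100 0.4 -2.97 -1.14 0 0 0;100 0.4 -2.97 -1.14 0 0 0;100 0.4 -2.97 -1.14 0 0 0;100 0.4 -2.97 -1.14 0 0 0;100 0.4 -2.97 -1.14 0 0 0;100 0.4 -2.97 -1.14 0 0 0;100 0.4 -2.97 -1.14 0 0 0;100 0.4 -2.97 -1.14 0 0 0;100 0 0 0 -0.035 0 0;100 0 0 0 -0.035 0 0;100 0 0 0 0 0 0;100 0 0 0 0 0 0"

```text
time: 1.82
tool_pos: [0.5645, 0.2051, 0.16]
ee_rot: [1.943, 1.57, -3.01]
wrist_force: [0.8, 0.4, -0.7]
width: 0.094
```

```bash
cat >> h.py <<'E'
from scipy.spatial.transform import Rotation as Ro
def st():
    o=robot.get_obs(); M=Ro.from_euler('xyz',o['ee_rot']).as_matrix()
    print('t',round(o['time'],2),'pos',o['tool_pos'].round(4),'x',M[:,0].round(4),'zang',np.arctan2(M[1,2],M[0,2]).round(4),'F',o['wrist_force'].round(2),'T',o['wrist_torque'].round(2),'w',o['width'].round(4),'q',o['joint_positions'].round(3))
    return o,M
def shift(M,d): print('tool cm',(M.T@np.array(d)*100).round(2))
E
python3 - <<'E'
from h import *
o,M=st(); p=camera_params('wrist')
im=snapshot('wrist')[:,:,::-1].copy(); cv2.imwrite('pics/w1.png',im)
th=-.24;c=np.array([.5645,.2045])
for z,r,k in((.036,.046,(0,255,0)),):
    pts=[proj(p,np.r_[c+r*np.array([np.cos(a),np.sin(a)]),z]) for a in np.linspace(0,6.28,60)]
    cv2.polylines(im,[np.int32(pts)],True,k,1)
u=np.array([np.cos(th),np.sin(th)]);n=np.array([-u[1],u[0]])
pts=[proj(p,np.r_[c+a*.039*u+b*.01*n,.076]) for a,b in((1,1),(1,-1),(-1,-1),(-1,1))]
cv2.polylines(im,[np.int32(pts)],True,(255,0,0),1)
cv2.imwrite('pics/w1o.png',im)
E
```

```text
Traceback (most recent call last):
  File "h.py", line 12, in st
    print('t',round(o['time'],2),'pos',o['tool_pos'].round(4),'x',M[:,0].round(4),'zang',np.arctan2(M[1,2],M[0,2]).round(4),'F',o['wrist_force'].round(2),'T',o['wrist_torque'].round(2),'w',o['width'].round(4),'q',o['joint_positions'].round(3))
                                                                                                                                                                                             ^^^^^^^^^^^^^^^^
AttributeError: 'float' object has no attribute 'round'
```

```bash
sed -i "s/o\['width'\].round(4)/round(o['width'],4)/" h.py
python3 - <<'E'
from h import *
o,M=st(); p=camera_params('wrist')
im=snapshot('wrist')[:,:,::-1].copy(); cv2.imwrite('pics/w1.png',im)
th=-.24;c=np.array([.5645,.2045])
for z,r,k in((.036,.046,(0,255,0)),):
    pts=[proj(p,np.r_[c+r*np.array([np.cos(a),np.sin(a)]),z]) for a in np.linspace(0,6.28,60)]
    cv2.polylines(im,[np.int32(pts)],True,k,1)
u=np.array([np.cos(th),np.sin(th)]);n=np.array([-u[1],u[0]])
pts=[proj(p,np.r_[c+a*.039*u+b*.01*n,.076]) for a,b in((1,1),(1,-1),(-1,-1),(-1,1))]
cv2.polylines(im,[np.int32(pts)],True,(255,0,0),1)
cv2.imwrite('pics/w1o.png',im)
E
```

```text
t 1.82 pos [0.5645 0.2051 0.16  ] x [-9.e-04 -1.e-04 -1.e+00] zang 1.3299 F [ 0.76  0.35 -0.66] T [-0.01  0.03 -0.03] w 0.094 q [ 0.254  0.22   1.347  0.     1.575 -1.076]
```

View pics/w1o.png

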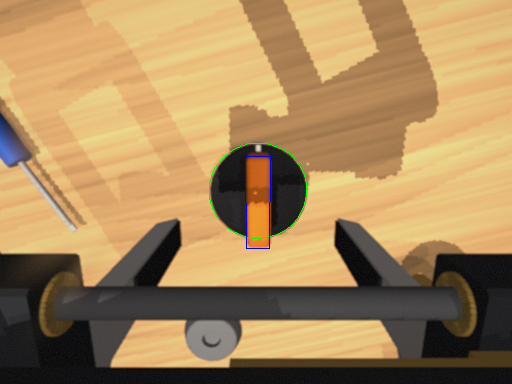

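The overlay matches the disc (258,190) and the bar. Next I'll descend and grip.

>>> step_arm --motion "100 2.5 0 -0.05 0 0 0;100 2.5 0 0 0 0 0;100 2.5 0 0 0 0 0;100 1.8 0 0 0 0 0;100 0.8 0 0 0 0 0;100 0 0 0 0 0 0;60 0 0 0 0 0 0;20 0 0 0 0 0 0;0 0 0 0 0 0 0;0 0 0 0 0 0 0;0 0 0 0 0 0 0;0 0 0 0 0 0 0;0 0 0 0 0 0 0;0 0 0 0 0 0 0;0 0 0 0 0 0 0;0 0 0 0 0 0 0;0 0 0 0 0 0 0"

```text
time: 3.28
tool_pos: [0.5645, 0.2048, 0.0594]
ee_rot: [1.312, 1.571, 2.643]
wrist_force: [0.3, 0.1, 0.1]
width: 0.0243
```

```bash
python3 -c "
from h import *
st()"
```

```text
t 3.28 pos [0.5645 0.2048 0.0594] x [-1.e-04  0.e+00 -1.e+00] zang 1.331 F [0.35 0.09 0.14] T [0.01 0.04 0.04] w 0.0243 q [ 0.254  0.284  1.475  0.     1.382 -1.077]
```

>>> step_arm --motion "0 0 0 0 0 0 0;0 0 0 0 0 0 0;0 0 0 0 0 0 0;0 0 0 0 0 0 0;0 0 0 0 0 0 0;0 0 0 0 0 0 0;0 -1 0 0 0 0 0;0 -2 0 0 0 0 0;0 -3 0 0 0 0 0;0 -3 0 0 0 0 0;0 -1 0 0 0 0 0;0 0 0 0 0 0 0;0 0 0 0 0 0 0"

```text
time: 4.37
tool_pos: [0.5643, 0.2046, 0.1591]
ee_rot: [2.397, 1.57, -2.555]
wrist_force: [0.1, 0.1, -3.8]
width: 0.02
```

Run:
```python
from h import *
o,M=st()
shift(M,np.array([.5129,-.2053,.16])-o['tool_pos'])
cv2.imwrite('pics/w2.png',snapshot('wrist')[:,:,::-1])
```

```text
t 4.37 pos [0.5643 0.2046 0.1591] x [-3.e-04 -2.e-04 -1.e+00] zang 1.3309 F [ 0.13  0.08 -3.8 ] T [0.05 0.05 0.03] w 0.02 q [ 0.253  0.219  1.35  -0.     1.572 -1.077]
tool cm [ -0.08  -4.75 -41.04]
```

View pics/w2.png

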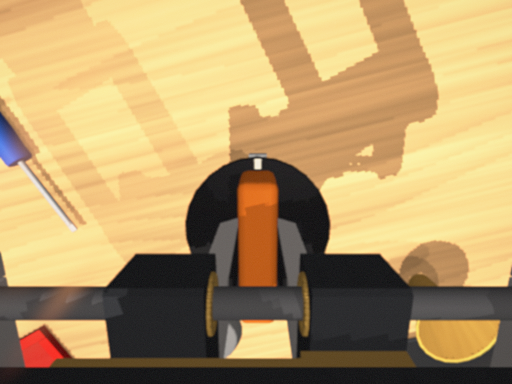

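The cartridge is held squarely, with the bar centred at x≈258. I'll carry it over the collar.

>>> step_arm --motion "0 0 -0.34 -2.93 0 0 0;0 0 -0.34 -2.93 0 0 0;0 0 -0.34 -2.93 0 0 0;0 0 -0.34 -2.93 0 0 0;0 0 -0.34 -2.93 0 0 0;0 0 -0.34 -2.93 0 0 0;0 0 -0.34 -2.93 0 0 0;0 0 -0.34 -2.93 0 0 0;0 0 -0.34 -2.93 0 0 0;0 0 -0.34 -2.93 0 0 0;0 0 -0.34 -2.93 0 0 0;0 0 -0.34 -2.93 0 0 0;0 0 -0.34 -2.93 0 0 0;0 0 -0.34 -2.93 0 0 0;0 0 0 0 -0.11 0 0;0 0 0 0 -0.11 0 0;0 0 0 0 -0.11 0 0;0 0 0 0 -0.11 0 0;0 0 0 0 -0.11 0 0;0 0 0 0 0 0 0"

```text
time: 6.08
tool_pos: [0.5118, -0.2044, 0.1562]
ee_rot: [0.776, 1.565, 2.659]
wrist_force: [0.3, 0.1, -3.2]
width: 0.02
```

>>> step_arm --motion "0 0 0 0 0 0 0;0 0 0 0 0 0 0"

```text
time: 6.25
tool_pos: [0.5126, -0.2046, 0.1578]
ee_rot: [0.749, 1.568, 2.628]
wrist_force: [0.9, 0.3, -2.8]
width: 0.0195
```

Run:
```python
from h import *
o,M=st(); 
p=camera_params('top')
im=snapshot('top')[:,:,::-1].copy(); cv2.imwrite('pics/t3.png',im)
im=snapshot('scene')[:,:,::-1].copy(); cv2.imwrite('pics/s3.png',im)
w=camera_params('wrist')
im=snapshot('wrist')[:,:,::-1].copy(); cv2.imwrite('pics/w3.png',im)
c=np.array([.5129,-.2053])
for r in(.057,.037):
    pts=[proj(w,np.r_[c+r*np.array([np.cos(a),np.sin(a)]),.054]) for a in np.linspace(0,6.28,60)]
    cv2.polylines(im,[np.int32(pts)],True,(0,255,0),1)
u=np.array([np.cos(.308),np.sin(.308)])
for s in(1,-1): cv2.line(im,*[tuple(int(v) for v in proj(w,np.r_[c+s*r*u,.054])) for r in(.045,.057)],(255,0,0),1)
cv2.imwrite('pics/w3o.png',im)
```

```text
t 6.25 pos [ 0.5126 -0.2046  0.1578] x [-0.0027  0.0015 -1.    ] zang 1.8787 F [ 0.91  0.32 -2.8 ] T [ 0.05  0.01 -0.02] w 0.0195 q [-0.483  0.116  1.472  0.     1.557 -2.361]
```

View pics/w3o.png

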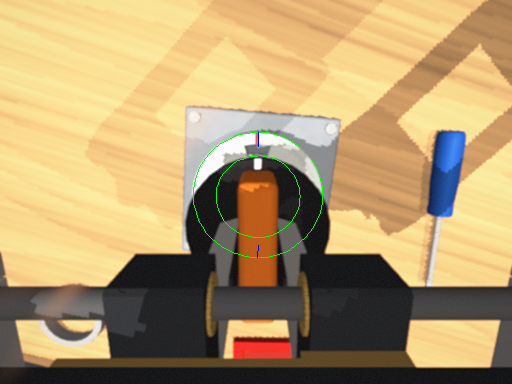

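View pics/s3.png

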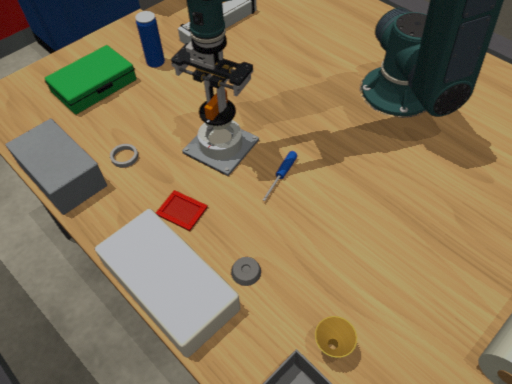

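Both views agree: the mouth overlay is concentric, and the red dash is in line with the white mark at x≈258. I'll lower to just inside the mouth.

>>> step_arm --motion "0 1 0 -0.07 0 0 0;0 1.5 0 0 0 0 0;0 1 0 0 0 0 0;0 0.4 0 0 0 0 0;0 0 0 0 0 0 0;0 0 0 0 0 0 0;0 0 0 0 0 0 0"

```text
time: 6.98
tool_pos: [0.514, -0.2059, 0.1212]
ee_rot: [-2.297, 1.569, -0.416]
wrist_force: [-0.0, -0.3, -2.7]
width: 0.0196
```

Run:
```python
from h import *
o,M=st(); 
w=camera_params('wrist')
im=snapshot('wrist')[:,:,::-1].copy(); cv2.imwrite('pics/w4.png',im)
c=np.array([.5129,-.2053]); z=o['tool_pos'][2]-.0594+.036
pts=[proj(w,np.r_[c+.046*np.array([np.cos(a),np.sin(a)]),z]) for a in np.linspace(0,6.28,60)]
cv2.polylines(im,[np.int32(pts)],True,(0,255,0),1)
pts=[proj(w,np.r_[c+.057*np.array([np.cos(a),np.sin(a)]),.054]) for a in np.linspace(0,6.28,60)]
cv2.polylines(im,[np.int32(pts)],True,(0,255,255),1)
cv2.imwrite('pics/w4o.png',cv2.resize(im[80:260,130:390],None,fx=3,fy=3,interpolation=2))
shift(M,np.r_[c,.118]-o['tool_pos'])
```

```text
t 6.98 pos [ 0.514  -0.2059  0.1212] x [ 1.2e-03 -5.0e-04 -1.0e+00] zang 1.8809 F [-0.01 -0.28 -2.67] T [ 0.01 -0.    0.01] w 0.0196 q [-0.483  0.137  1.522  0.     1.481 -2.364]
tool cm [0.32 0.09 0.09]
```

View pics/w4o.png

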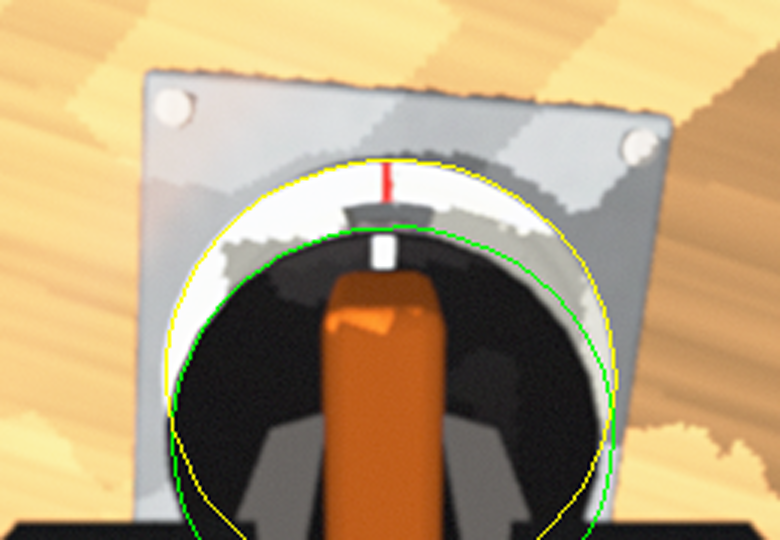

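>>> step_arm --motion "0 0.2 0.1 0.12 0 0 0;0 0.4 0 0 0 0 0;0 0.3 0 0 0 0 0;0 0.2 0 0 0 0 0;0 0 0 0 0 0 0;0 0 0 0 0 0 0"

```text
time: 7.53
tool_pos: [0.5121, -0.2048, 0.1091]
ee_rot: [0.658, 1.57, 2.539]
wrist_force: [-0.4, -0.1, -2.8]
width: 0.0195
```

Run:
```python
from h import *
o,M=st(); 
shift(M,np.r_[.5129,-.2053,.118]-o['tool_pos'])
```

```text
t 7.53 pos [ 0.5121 -0.2048  0.1091] x [-5.e-04  4.e-04 -1.e+00] zang 1.881 F [-0.43 -0.06 -2.76] T [ 0.    0.01 -0.05] w 0.0195 q [-0.483  0.142  1.542  0.     1.459 -2.364]
tool cm [-0.89 -0.06 -0.08]
```

>>> step_arm --motion "0 0.2 -0.03 -0.04 0 0 0;0 0.2 0 0 0 0 0;0 0.2 0 0 0 0 0;0 0.2 0 0 0 0 0;0 0.1 0 0 0 0 0;0 0 0 0 0 0 0;0 0 0 0 0 0 0"

```text
time: 8.12
tool_pos: [0.5126, -0.2051, 0.1003]
ee_rot: [0.346, 1.571, 2.227]
wrist_force: [0.8, 0.3, -3.2]
width: 0.02
```

Run:
```python
from h import *
o,M=st(); 
shift(M,np.r_[.5129,-.2053,.118]-o['tool_pos'])
```

```text
t 8.12 pos [ 0.5126 -0.2051  0.1003] x [-2.e-04  2.e-04 -1.e+00] zang 1.8809 F [ 0.76  0.34 -3.21] T [-0.01 -0.06 -0.04] w 0.02 q [-0.483  0.149  1.552  0.     1.441 -2.364]
tool cm [-1.77 -0.02 -0.03]
```

The lugs are in the slots: the underside is about 13 mm below the face with no contact force. Next is the push down, about 11 mm.

>>> step_arm --motion "0 0.2 0 0 0 0 0;0 0.3 0 0 0 0 0;0 0.3 0 0 0 0 0;0 0.2 0 0 0 0 0;0 0.1 0 0 0 0 0;0 0 0 0 0 0 0;0 0 0 0 0 0 0;0 0 0 0 0 0 0"

```text
time: 8.78
tool_pos: [0.5131, -0.2053, 0.0924]
ee_rot: [-2.349, 1.569, -0.468]
wrist_force: [-4.1, 2.0, 9.0]
width: 0.0197
```

Run:
```python
from h import *
o,M=st(); 
cv2.imwrite('pics/w5.png',snapshot('wrist')[:,:,::-1])
```

```text
t 8.78 pos [ 0.5131 -0.2053  0.0924] x [ 1.8e-03 -9.0e-04 -1.0e+00] zang 1.8811 F [-4.07  1.95  9.  ] T [0.45 0.86 0.02] w 0.0197 q [-0.483  0.155  1.562  0.     1.423 -2.364]
```

View pics/w5.png

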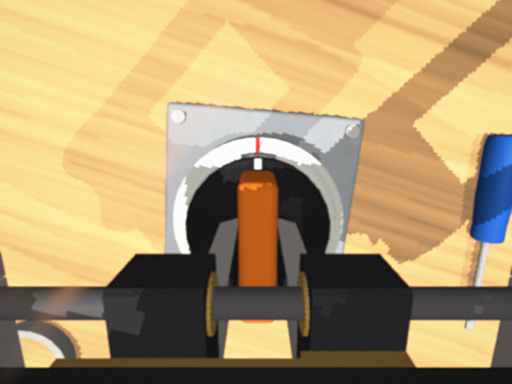

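The spring force of about 12 N matches roughly 7 mm of travel. I'll push 3–4 mm more.

>>> step_arm --motion "0 0.2 0 0 0 0 0;0 0.2 0 0 0 0 0;0 0 0 0 0 0 0;0 0 0 0 0 0 0;0 0 0 0 0 0 0"

```text
time: 9.25
tool_pos: [0.5131, -0.2053, 0.0889]
ee_rot: [-2.331, 1.569, -0.45]
wrist_force: [-5.0, 2.8, 10.7]
width: 0.0199
```

Run:
```python
from h import *
o,M=st();
```

```text
t 9.25 pos [ 0.5131 -0.2053  0.0889] x [ 0.002 -0.001 -1.   ] zang 1.8811 F [-5.02  2.76 10.68] T [ 0.59  1.06 -0.01] w 0.0199 q [-0.483  0.157  1.566  0.     1.416 -2.364]
```

>>> step_arm --motion "0 0 0 0 0.05 0 0;0 0 0 0 0.08 0 0;0 0 0 0 0.08 0 0;0 0 0 0 0.08 0 0;0 0 0 0 0 0 0;0 0 0 0 0 0 0"

```text
time: 9.75
tool_pos: [0.5145, -0.2062, 0.0896]
ee_rot: [-2.085, 1.564, -0.494]
wrist_force: [-2.2, 0.3, 10.5]
width: 0.0199
```

Run:
```python
from h import *
o,M=st(); 
cv2.imwrite('pics/w6.png',snapshot('wrist')[:,:,::-1])
```

```text
t 9.75 pos [ 0.5145 -0.2062  0.0896] x [ 0.0057 -0.0031 -1.    ] zang 1.5906 F [-2.24  0.34 10.46] T [ 0.27  0.55 -0.18] w 0.0199 q [-0.483  0.157  1.565 -0.     1.413 -2.074]
```

View pics/w6.png

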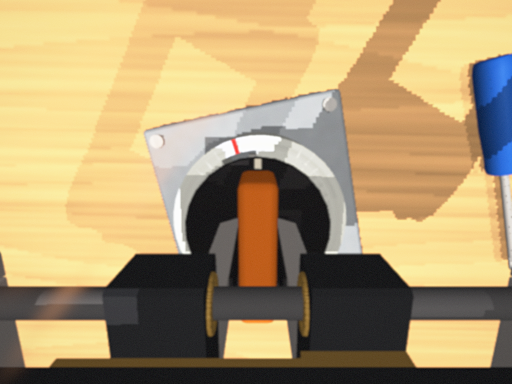

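It is turning: the red dash is now at (236,146), left of the white mark. I'll continue.

>>> step_arm --motion "0 0 0 0 0.1 0 0;0 0 0 0 0.1 0 0;0 0 0 0 0.1 0 0;0 0 0 0 0.1 0 0;0 0 0 0 0.1 0 0;0 0 0 0 0.1 0 0;0 0 0 0 0.1 0 0;0 0 0 0 0.1 0 0;0 0 0 0 0.1 0 0;0 0 0 0 0.05 0 0;0 0 0 0 0.05 0 0;0 0 0 0 0 0 0;0 0 0 0 0 0 0"

```text
time: 10.88
tool_pos: [0.5146, -0.2059, 0.0896]
ee_rot: [-1.022, 1.564, -0.431]
wrist_force: [-1.5, 0.3, 9.7]
width: 0.0199
```

Run:
```python
from h import *
o,M=st(); shift(M,np.r_[.5129,-.2053,o['tool_pos'][2]]-o['tool_pos'])
cv2.imwrite('pics/w7.png',snapshot('wrist')[:,:,::-1])
```

```text
t 10.88 pos [ 0.5146 -0.2059  0.0896] x [ 0.0058 -0.0027 -1.    ] zang 0.591 F [-1.51  0.3   9.69] T [ 0.25  0.57 -0.1 ] w 0.0199 q [-0.483  0.157  1.565  0.     1.413 -1.074]
tool cm [-0.    0.15 -0.11]
```

View pics/w7.png

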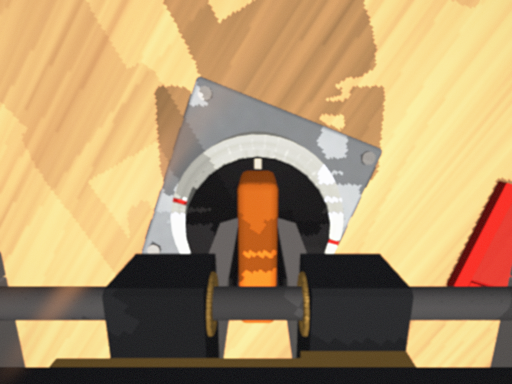

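The cartridge is still tracking the hand. I'll turn the last bit until it stops.

>>> step_arm --motion "0 0 0 0 0.03 0 0;0 0 0 0 0.03 0 0;0 0 0 0 0.03 0 0;0 0 0 0 0.03 0 0;0 0 0 0 0 0 0;0 0 0 0 0 0 0"

```text
time: 11.43
tool_pos: [0.5141, -0.2057, 0.0895]
ee_rot: [-1.005, 1.566, -0.532]
wrist_force: [-3.4, 1.0, 10.9]
width: 0.0206
```

```bash
python3 -c "
from h import *
st()"
```

```text
t 11.43 pos [ 0.5141 -0.2057  0.0895] x [ 0.0046 -0.0027 -1.    ] zang 0.4734 F [-3.39  0.97 10.89] T [0.3  0.77 0.66] w 0.0206 q [-0.483  0.157  1.565 -0.     1.414 -0.956]
```

The stop is reached: the twist torque rose to 0.66 N·m. I'll let up so the spring lifts it into the pocket.

>>> step_arm --motion "0 -0.1 0 0 -0.02 0 0;0 -0.1 0 0 0 0 0;0 -0.1 0 0 0 0 0;0 -0.1 0 0 0 0 0;0 -0.1 0 0 0 0 0;0 -0.1 0 0 0 0 0;0 0 0 0 0 0 0;0 0 0 0 0 0 0;0 0 0 0 0 0 0"

```text
time: 12.18
tool_pos: [0.514, -0.2057, 0.0924]
ee_rot: [-0.863, 1.567, -0.372]
wrist_force: [4.9, -1.5, 5.5]
width: 0.0202
```

Run:
```python
from h import *
st()
cv2.imwrite('pics/w8.png',snapshot('wrist')[:,:,::-1])
```

```text
t 12.18 pos [ 0.514  -0.2057  0.0924] x [ 0.0034 -0.0013 -1.    ] zang 0.491 F [ 4.87 -1.52  5.5 ] T [-0.31 -0.96  0.44] w 0.0202 q [-0.483  0.156  1.561  0.     1.422 -0.974]
```

View pics/w8.png

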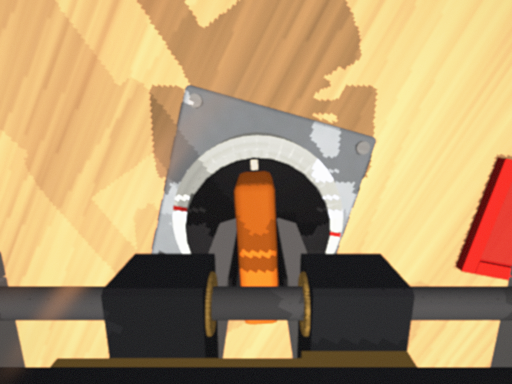

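>>> step_arm --motion "0 -0.1 0 0 0 0 0;0 -0.1 0 0 0 0 0;0 -0.1 0 0 0 0 0;0 0 0 0 0 0 0;0 0 0 0 0 0 0"

```text
time: 12.65
tool_pos: [0.5139, -0.2056, 0.0947]
ee_rot: [-0.815, 1.568, -0.324]
wrist_force: [6.3, -1.0, 2.8]
width: 0.0201
```

Run:
```python
from h import *
st()
```

```text
t 12.65 pos [ 0.5139 -0.2056  0.0947] x [ 0.003 -0.001 -1.   ] zang 0.491 F [ 6.33 -1.02  2.81] T [-0.4  -1.12  0.48] w 0.0201 q [-4.830e-01  1.540e-01  1.558e+00  1.000e-03  1.427e+00 -9.740e-01]
```

>>> step_arm --motion "0 -0.1 0 0 0 0 0;0 -0.1 0 0 0 0 0;0 0 0 0 0 0 0;0 0 0 0 0 0 0"

```text
time: 12.98
tool_pos: [0.5138, -0.2056, 0.0954]
ee_rot: [-0.785, 1.568, -0.295]
wrist_force: [8.0, -2.8, -1.6]
width: 0.0207
```

Run:
```python
from h import *
st()
```

```text
t 12.98 pos [ 0.5138 -0.2056  0.0954] x [ 2.5e-03 -8.0e-04 -1.0e+00] zang 0.4909 F [ 8.02 -2.77 -1.65] T [-0.56 -1.49  0.45] w 0.0207 q [-4.830e-01  1.540e-01  1.557e+00  1.000e-03  1.429e+00 -9.740e-01]
```

The rise has stopped at TCP z = 0.0954, the level predicted for locked. I'll release and back off.

>>> step_arm --motion "20 0 0 0 0 0 0;40 0 0 0 0 0 0;60 0 0 0 0 0 0;60 0 0 0 0 0 0;60 0 0 0 0 0 0;60 0 0 0 0 0 0;60 0 0 0 0 0 0;60 0 0 0 0 0 0;60 0 0 0 0 0 0;60 0 0 0 0 0 0;60 -0.5 0 0 0 0 0;60 -2 0 0 0 0 0;60 -3 0 0 0 0 0;60 -3 0 0 0 0 0;60 0 0 0 0 0 0;60 0 0 0 0 0 0"

```text
time: 14.32
tool_pos: [0.5139, -0.2058, 0.1845]
ee_rot: [-0.967, 1.565, -0.476]
wrist_force: [-0.2, -0.2, -0.1]
width: 0.0568
```

Run:
```python
from h import *
o,M=st()
p=camera_params('wrist');im=snapshot('wrist')[:,:,::-1].copy()
cv2.imwrite('pics/w9raw.png',im)
c=np.array([.5129,-.2053])
for th,k in((.308-1.4,(255,0,0)),):
    u=np.array([np.cos(th),np.sin(th)]);n=np.array([-u[1],u[0]])
    for z,kk in((.112,(255,0,0)),(.108,(0,255,255))):
        pts=[proj(p,np.r_[c+a*.039*u+b*.01*n,z]) for a,b in((1,1),(1,-1),(-1,-1),(-1,1))]
        cv2.polylines(im,[np.int32(np.round(pts))],True,kk,1)
cv2.imwrite('pics/w9.png',im)
s=snapshot('scene')[:,:,::-1];cv2.imwrite('pics/s9.png',s)
```

```text
t 14.32 pos [ 0.5139 -0.2058  0.1845] x [ 0.0052 -0.0027 -1.    ] zang 0.491 F [-0.22 -0.19 -0.13] T [-0.04  0.12  0.06] w 0.0568 q [-0.483  0.102  1.434  0.     1.6   -0.974]
```

View pics/w9.png

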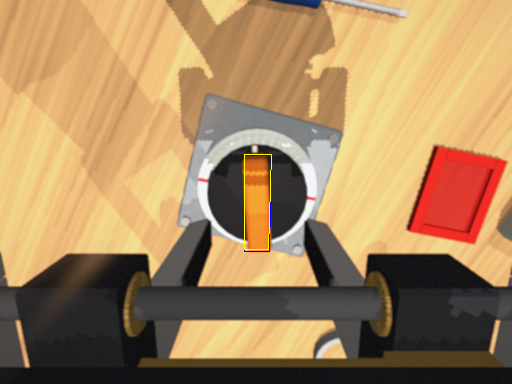

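View pics/s9.png

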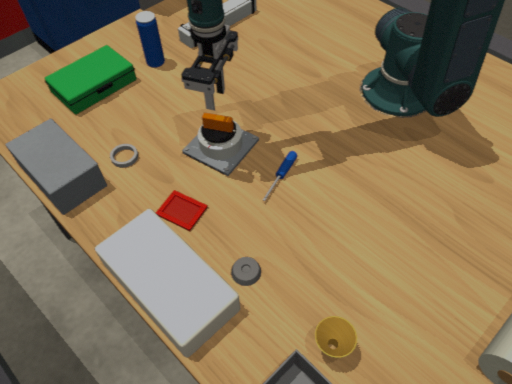

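Run:
```python
from h import *
p=camera_params('wrist');im=cv2.imread('pics/w9raw.png')
z=cv2.resize(im[120:270,180:340],(640,600),interpolation=2);cv2.imwrite('pics/w9z.png',z)
print(ray(p,(257,202),.112),ray(p,(254,149),.072))
s=cv2.imread('pics/s9.png');cv2.imwrite('pics/s9z.png',cv2.resize(s[95:180,180:265],(595,595),interpolation=2))
```

```text
[ 0.50925083 -0.20107119  0.112     ] [ 0.48972294 -0.17020255  0.072     ]
```

View pics/w9z.png

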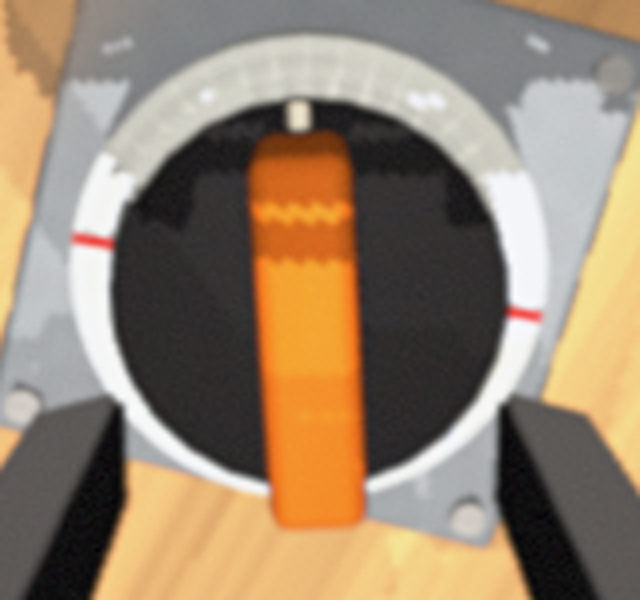

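View pics/s9z.png

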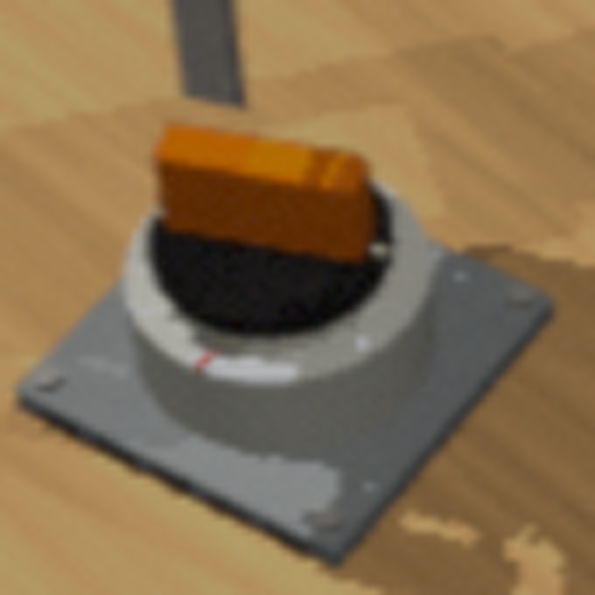

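Run:
```python
from h import *
p=camera_params('wrist')
def Z(u,v): return ((u+.5)/4-.5+180,(v+.5)/4-.5+120)
ang=lambda d:np.arctan2(d[1],d[0])
a=ray(p,Z(93,241),.054);b=ray(p,Z(525,314),.054)
print('slots',(a+b)/2,ang(b-a),ang(a-b),np.linalg.norm(a-b))
for z in(.112,.108):
    l=ray(p,Z(251,180),z)-ray(p,Z(273,515),z); r=ray(p,Z(352,180),z)-ray(p,Z(364,500),z)
    w=np.linalg.norm(ray(p,Z(262,350),z)-ray(p,Z(359,350),z))
    print(ang(l),ang(r),w)
    c=(ray(p,Z(303,145),z)+ray(p,Z(319,525),z))/2; print(c,np.linalg.norm(ray(p,Z(303,145),z)-ray(p,Z(319,525),z)))
m=ray(p,Z(299,115),.072); cc=np.array([.5129,-.2053,.072]);print('mark ang',ang(m-cc),np.linalg.norm(m-cc))
# scene height: bar top corners vs hypotheses
ps=camera_params('scene')
def S(u,v): return ((u+.5)/7-.5+180,(v+.5)/7-.5+95)
for th in(2.07,2.03,1.99):
  for zt in(.112,.108):
    u=np.array([np.cos(th),np.sin(th)]);n=np.array([-u[1],u[0]])
    print(th,zt,[((proj(ps,np.r_[cc[:2]+a*.039*u+b*.01*n,zt])-[180,95]+.5)*7-.5).round(0).tolist() for a,b in((1,1),(1,-1),(-1,-1),(-1,1))])
```

```text
slots [ 0.51081837 -0.20373692  0.054     ] 0.31991951528495555 -2.8216731383048375 0.10394183362165126
2.115933643950564 2.107185912525906 0.018610749007236457
[ 0.51073661 -0.20311834  0.112     ] 0.07556239760742059
2.1159336439505636 2.1071859125259067 0.018936022022602778
[ 0.51126959 -0.20411875  0.108     ] 0.07688305422949027
mark ang 2.145672969900679 0.0425645034700079
2.07 0.112 [[378.0, 153.0], [360.0, 192.0], [154.0, 149.0], [173.0, 111.0]]
2.07 0.108 [[379.0, 161.0], [361.0, 200.0], [155.0, 157.0], [175.0, 119.0]]
2.03 0.112 [[378.0, 157.0], [358.0, 195.0], [154.0, 146.0], [176.0, 108.0]]
2.03 0.108 [[378.0, 165.0], [358.0, 203.0], [155.0, 154.0], [177.0, 116.0]]
1.99 0.112 [[377.0, 160.0], [355.0, 198.0], [155.0, 142.0], [179.0, 106.0]]
1.99 0.108 [[378.0, 168.0], [356.0, 206.0], [156.0, 151.0], [180.0, 114.0]]
```

The angle is about 1.35 rad past the slots, which is inside the pocket. From these views the height is not certain to 4 mm, so I'll look from the side to check the lift.

>>> step_arm --motion "60 0 0 3 0 0 0;60 0 0 3 0 0 0;60 0 0 3 0 0 0;60 0 0 3 0 0 0;60 0 0 2 0 0 0;60 0 0 0 0 0 0;60 0 0 0 0 0 0;60 0 0 0 0 0 0"

```text
time: 15.08
tool_pos: [0.6349, -0.1394, 0.1798]
ee_rot: [2.501, 1.567, 2.992]
wrist_force: [-1.0, 0.4, -0.2]
width: 0.0565
```

Run:
```python
from h import *
st()
p=camera_params('wrist');im=snapshot('wrist')[:,:,::-1].copy()
cv2.imwrite('pics/w10raw.png',im)
t=snapshot('top')[:,:,::-1];cv2.imwrite('pics/t10.png',t)
import pickle;pickle.dump(p,open('p10.pkl','wb'))
u,v=proj(p,np.array([.5129,-.2053,.07])).astype(int);print(u,v)
x0,y0=u-75,v-65
x0=max(x0,0);y0=max(y0,0)
print(x0,y0); z=im[y0:y0+130,x0:x0+150];cv2.imwrite('pics/w10z.png',cv2.resize(z,None,fx=5,fy=4.6 if 0 else 5,interpolation=2)[:600])
```

```text
t 15.08 pos [ 0.6349 -0.1394  0.1798] x [-3.4e-03  5.0e-04 -1.0e+00] zang 0.4907 F [-0.99  0.37 -0.21] T [-0.03 -0.01  0.01] w 0.0565 q [-3.030e-01  3.250e-01  1.179e+00 -1.000e-03  1.642e+00 -7.940e-01]
103 195
28 130
```

View pics/w10raw.png

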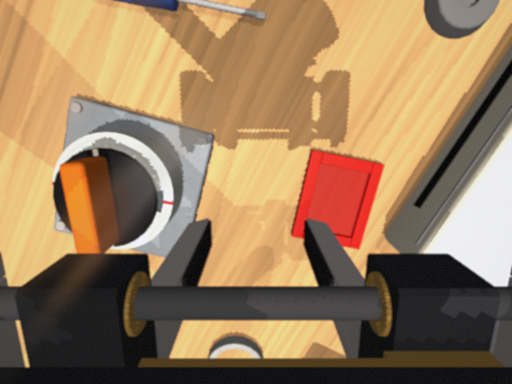

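View pics/w10z.png

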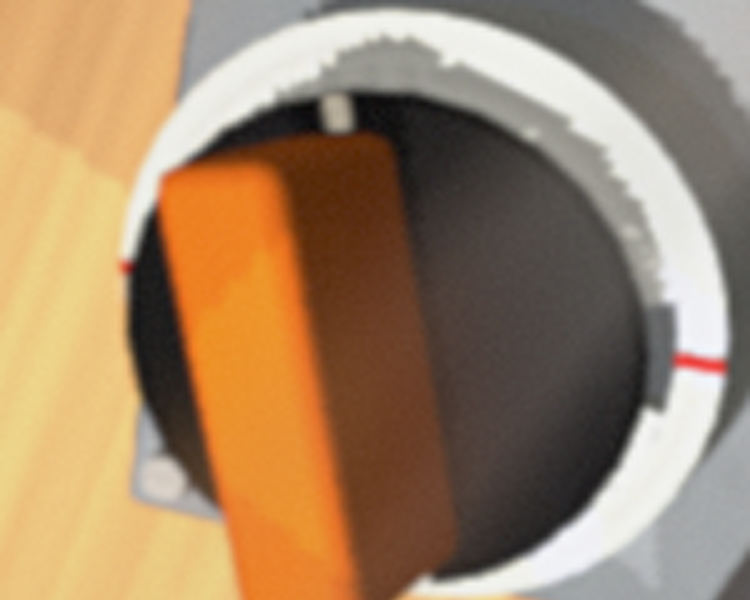

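Run:
```python
from h import *
import pickle
from scipy.optimize import least_squares
p10=pickle.load(open('p10.pkl','rb'))
def Q(u,v): return np.array([(u+.5)/5-.5+28,(v+.5)/5-.5+130])
def Z(u,v): return np.array([(u+.5)/4-.5+180,(v+.5)/4-.5+120])
# wrist pose for w9: shift of p10 by TCP motion (tool rot nearly same); reconstruct
o9=np.array([.5139,-.2058,.1845]);o10=np.array([.6349,-.1394,.1798])
p9=dict(p10);R=np.array(p10['R']);C=-R.T@p10['t'];p9['t']=-R@(C+o9-o10)
# collar rim fits -> local ray shift per view
rim10=[Q(*q) for q in[(390,8),(240,72),(165,155),(560,65),(660,155),(727,310),(655,510),(560,575)]]
rim9=[Z(*q) for q in[(70,270),(548,270),(310,36),(120,140),(500,135),(90,350),(530,350)]]
disc10=[Q(*q) for q in[(130,330),(200,150),(270,105),(375,94),(500,130),(590,210),(640,300),(640,430),(560,535),(480,572)]]
disc9=[Z(*q) for q in[(112,290),(508,300),(160,165),(463,170),(400,120),(220,120),(140,390),(480,390)]]
def circ(p,pts,z,c,dz=0):
    return [np.linalg.norm(ray(p,q,z)[:2]-c) for q in pts]
c=np.array([.5129,-.2053])
def f(x,pts,p,r): # camera z shift + center
    pp=dict(p);Cc=-R.T@pp['t']+[0,0,x[2]];pp['t']=-R@Cc
    return np.array(circ(pp,pts,.054,x[:2]))-r
out=[]
for p,rim in((p9,rim9),(p10,rim10)):
    s=least_squares(f,[*c,0],args=(rim,p,.057)); print('rim',s.x.round(4),(s.fun*1e3).round(1))
    pp=dict(p);Cc=-R.T@pp['t']+[0,0,s.x[2]]-np.r_[s.x[:2]-c,0];pp['t']=-R@Cc;out.append(pp)
# joint disc fit: center xy, z
g=lambda x:np.r_[np.array(circ(out[0],disc9,x[2],x[:2]))-.046,np.array(circ(out[1],disc10,x[2],x[:2]))-.046]
s=least_squares(g,[*c,.07]);J=s.jac;cov=np.linalg.inv(J.T@J)*s.fun.var()
print('disc top',s.x.round(4),'locked exp .072, low .068','sd',np.sqrt(np.diag(cov)).round(4),(s.fun*1e3).round(1))
for z in(.068,.072):
    s=least_squares(lambda x:g([*x,z]),c);print(z,s.x.round(4),s.cost)
# bar top: edges in both; bar corner TL/TR
a9=[Z(251,180),Z(352,180)];a10=[Q(165,178),Q(285,170)]
for z in(.108,.112):
    # left/right edge line points at v
    l9=[ray(out[0],Z(u,v),z)[:2] for u,v in((258,250),(270,450))];r9=[ray(out[0],Z(u,v),z)[:2] for u,v in((354,250),(362,450))]
    l10=[ray(out[1],Q(u,v),z)[:2] for u,v in((172,230),(222,500))];r10=[ray(out[1],Q(u,v),z)[:2] for u,v in((300,240),(345,500))]
    th=2.11;n=np.array([-np.sin(th),np.cos(th)])
    for k in(l9,r9,l10,r10): print(z,[round(float((x-c)@n)*1e3,2) for x in k])
```

```text
rim [ 0.5128 -0.2061  0.0015] [ 0.9  0.4  0.6 -1.1 -0.4 -0.3 -0.3]
rim [ 0.5129 -0.2083  0.0064] [ 1.8 -0.8 -0.3 -0.5 -0.7  0.4 -0.3  0.4]
disc top [ 0.5135 -0.2063  0.0711] locked exp .072, low .068 sd [0.0003 0.0003 0.0009] [-0.8 -0.8 -0.3 -0.6 -0.3 -0.3 -1.1 -1.2  1.7  0.7  0.7 -0.3  0.   0.
  1.1  1.4  0.4  0.3]
0.068 [ 0.5132 -0.2069] 9.788390952004958e-06
0.072 [ 0.5136 -0.2061] 6.2863771154808e-06
0.108 [9.07, 9.04]
0.108 [-9.7, -9.67]
0.108 [12.01, 12.62]
0.108 [-7.72, -7.44]
0.112 [8.84, 8.82]
0.112 [-9.61, -9.58]
0.112 [9.4, 10.01]
0.112 [-10.0, -9.72]
```

Both height checks say locked. The disc top fits at 71.1 ± 0.9 mm (72 expected locked, 68 if low), and the bar edges only agree between the two views at a top height of 112 mm. The robot is clear, so I'll hand in.

```bash
python3 -c "
from h import *
a=cv2.imread('pics/top0.png').astype(int);b=cv2.imread('pics/t10.png').astype(int)
for n,(x0,y0,x1,y1) in dict(guide=(92,130,132,172),pad=(195,138,226,168),frame=(270,134,318,176),ring=(366,140,402,174),driver=(243,208,273,278)).items(): print(n,abs(a-b)[y0:y1,x0:x1].mean().round(2))
print(robot.close_job())"
```

```text
guide 23.76
pad 25.05
frame 35.42
ring 58.1
driver 23.63
the job is handed in; nothing more can be done
None
```

View pics/t10.png

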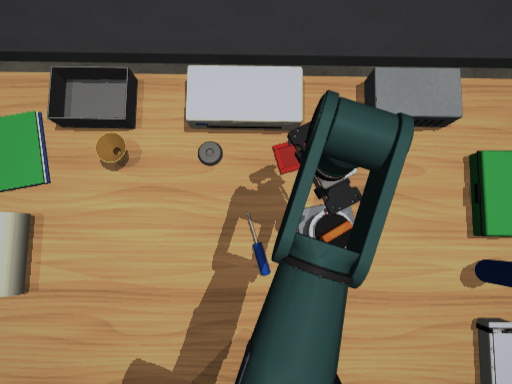

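The filter cartridge is back in the air intake and, by my checks, locked. I set its lugs in the slots (found at about 0.31 rad) and pushed it down about 10 mm. I then turned it clockwise until it stopped, let it rise, released it and moved the arm clear. The job was handed in at about 15 s.

**Lock checks**
- **Turn:** the bar came to rest about 1.35 rad clockwise of the slots. That is inside the lock pocket but about 0.05 rad short of the stop, because it turned back slightly as I let up.
- **Height:** the disc top measured 71.1 ± 0.9 mm, against 72 mm if locked and 68 mm if not. The bar edges in two wrist views agree only at the locked height, and the tool stopped rising at the level predicted for locked.
- **Disagreement:** a rough reading of the fixed scene picture looked up to about 4 mm lower. It is too coarse to decide by itself, so I relied on the two wrist views.

**Other things on the shelf**
- **Failed check:** my automatic before/after picture comparison showed large differences for all five bystanders and told me nothing. It compared differently stored pictures with the arm and its shadow in view, and I only looked into it after handing in.
- **By eye:** in the top picture the coin guide, foot pad and screwdriver are where they started, and what shows of the filter frame is too. The arm hides the lens ring there, but the scene picture after release shows it and the frame in their starting places.

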